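Make up the seasoning tray, then the tea tray

ROBOT

A 6-joint arm with a two-finger parallel gripper is mounted at the origin on a cart in front of the work surface, level with it; the furniture and walls round the work are solid. World frame = base frame: x ahead of the robot, y to its left, z up, the work surface at z = 0. Lengths are in mm, angles in rad, forces in N, time in s.
With the tool pointing down it reaches from about 350 to 775 mm from the base axis. Payload 7.3 kg.
Tool frame: the origin (TCP) lies at the very end of the fingers, on their centre line; the grasp point (between the pads) lies 19 mm behind it; z points along the fingers, y is the line along which they close (so a half turn about z gives the same grasp; the last joint's range is limited). The gripper opens to 92 mm and grips with 3 to 60 N. Pads are 19 mm wide; open, the fingers measure 130 mm over their backs; the gripper's body (75 mm by 190 mm) begins 47 mm behind the grasp point.
Start: joints at [1.145, 0.342, 1.524, -0, 1.275, -0.146], TCP at [144.97, 504.607, 226.741] pointing down, gripper open.
Joint ranges: [-2.53, 2.53], [-0.77, 2.02], [0.04, 2.7], [-1, 4.14], [0.28, 2.66], [-3.11, 3.11]. Speed limits (rad/s): [2.57, 2.57, 3.14, 3.14, 3.14, 3.14].

INTERFACE

Orientations are given as [roll, pitch, yaw] about the fixed x, y, z axes, in that order (R = Rz(yaw) Ry(pitch) Rx(roll)).
In Python, from plant import get_obs, capture, close_job gives the robot as it stands. The module is installed in compiled form; this text tells all that it offers.
- The arm moves only by the shell command python3 -m handwheel 'ROWS'. ROWS is JSON, a list of rows, each a list of 3 entries, a list of its own where there are three numbers: the turn, a rotation vector about the tool's x, y, z in degrees, then the shift along the tool's x, y, z in m, then the opening, from 0 (shut) to 1 (fully open). A call has 1 to 12 rows; each row is the pose to reach, as a shift and turn from the pose commanded when the call began, along the tool's axes at that moment; what a row does not reach only later rows make up. A row lasts 1/10 s, in which the tool goes at most 50 mm and 8.59 degrees, less where a joint would pass 70% of its speed; a pose out of reach is approached as far as the arm can. A call with a gripper value outside its range is refused whole. The fingers move at their own pace and stop on an object; the grip force is fixed at half the most. Time passes only in rows, so rows that repeat a pose let the fingers close. It gives the time, the measured TCP pose, the force, the opening and the grip force at its end, in the units of the state.
- get_obs(): the state, without advancing time (a new reading comes with each control period).
- capture(name): name is "side" or "top"; returns a dict with "image" (400x640x3 uint8, red, green, blue), "depth" (400x640 float32, mm along the optical axis (not along the pixel's ray), 0 where there is no reading), "fx", "fy", "cx", "cy" (pixels), "camera_from_world" (4x4, takes a point from world to camera coordinates). Camera axes: x right, y down, z forward; pixel columns grow to the right and rows downward; lengths in mm; the calibration is good to about 2 mm. A picture is of the moment at which its call begins.
- close_job(): hands the job in; it is judged then, once.
The state is a dict: "time": time; "joint_positions": joint angles; "dq": joint speeds; "tau": joint torques, N m; "tool_pos": TCP position; "tcp_rot": TCP orientation; "contact_force": force on the tool from outside, world axes, zero at the start; "moment": the same for the moment, N m; "grip_width": finger opening in mm; "finger_force": force on a finger pad.
Only numpy, scipy, OpenCV 4.12 (cv2) and the standard library are available. Lean on these libraries where they do the work, as an engineer would, in place of code of your own. Each camera call takes 0.05 s, during which the arm holds its last target. There are 200 camera calls.

TASK

Make up two kits from the things standing on the worktop: first the seasoning kit, with the salt shaker in the narrow compartment of the divided wooden tray and the pepper mill in its wide compartment. Only when that is complete, take up the tea box and the honey jar and stand them next to each other in the long undivided tray for the tea kit. Everything ends upright on its tray's floor, nothing is knocked over, and the spice jar and the food tin stay where they are.

Things in the scene. Friction and masses are not known exactly. Their poses are not given: they have to be found in the camera images.
- divided_tray: Fixed open beech tray, 126 mm (its x) by 165 mm (its y), walls 45 mm high and 6 to 7 mm thick, inner floor 5 mm above the worktop. One low wall across it (37 mm high, from y = -14 to y = -10 mm) divides it along y into a narrow compartment (inside x -55 to 56 mm, y -76 to -14 mm; centre [0, -45] mm) and a wide one (inside x -55 to 56 mm, y -10 to 76 mm; centre [0, 33] mm). Origin: centre of its underside, on the worktop; z up.
- long_tray: Fixed open beech tray without divider, long and low: 112 mm (its x) by 212 mm (its y), walls 30 mm high and 6 mm thick, inner floor 6 mm above the worktop, inside 100 by 200 mm; a small carrying lug at the middle of each short wall sticks out 15 mm. Origin: centre of its underside, on the worktop; z up.
- salt_centre (a point): Salt shaker: clear round shaker, 44 mm diameter up to 66 mm, with a narrower grey-white rounded top (34 mm), 90 mm tall, 0.1 kg. This point is on its axis, half-way up (45 mm above its foot); z is its upright axis. Loose.
- mill_centre (a point): Pepper mill: tall turned-wood mill, 170 mm tall, largest diameter 58 mm, the solid round head (from 123 to 159 mm above the foot) 50 mm, a small metal nut on top, 0.18 kg. This point is on its axis, half-way up (85 mm above its foot); z is its upright axis. Loose; the head does not turn.
- tea_centre (a point): Tea box: dark blue cardboard carton, 66 mm (its x) by 79 mm (its y), 102 mm tall, 0.05 kg. This point is at its centre (51 mm above its foot); z is its upright axis. Loose.
- honey_centre (a point): Honey jar: round glass jar with a yellow lid, 60 to 63 mm diameter, 104 mm tall, 0.42 kg. This point is on its axis, half-way up (52 mm above its foot); z is its upright axis. Loose.
- spice_centre (a point): Bystander, stays where it is: spice jar, straight slim round jar with a lid as wide as the jar, 46 mm diameter, 105 mm tall. This point is on its axis, half-way up. Loose.
- tin_centre (a point): Bystander, stays where it is: short food tin with a metal top, 58 mm diameter, 72 mm tall, stands near the wall. This point is on its axis, half-way up. Loose.

How it is judged (in metres and radians):
On the way, in this order (a step that is already met when the one before it is completed fails the run):
1. the seasoning kit is complete (salt shaker in the narrow compartment, pepper mill in the wide one, both standing on the floor) while the tea box and the honey jar are still where they began (x of salt_centre in the frame of divided_tray between -0.05 and 0.05 m and y of salt_centre in the frame of divided_tray between -0.072 and -0.018 m and z of salt_centre in the frame of divided_tray between 0.044 and 0.056 m and angle between each of salt_centre, mill_centre's own z axis and vertical below 0.1 rad and x of mill_centre in the frame of divided_tray between -0.05 and 0.05 m and y of mill_centre in the frame of divided_tray between -0.006 and 0.072 m and z of mill_centre in the frame of divided_tray between 0.084 and 0.096 m and distance of each of tea_centre, honey_centre from where it was at the start of the episode below 0.03 m), for 0.2 s.
2. the tea kit is complete too: tea box and honey jar stand in the long tray (x of salt_centre in the frame of divided_tray between -0.05 and 0.05 m and y of salt_centre in the frame of divided_tray between -0.072 and -0.018 m and z of salt_centre in the frame of divided_tray between 0.044 and 0.056 m and angle between each of salt_centre, mill_centre, tea_centre, honey_centre's own z axis and vertical below 0.1 rad and x of mill_centre in the frame of divided_tray between -0.05 and 0.05 m and y of mill_centre in the frame of divided_tray between -0.006 and 0.072 m and z of mill_centre in the frame of divided_tray between 0.084 and 0.096 m and x of tea_centre in the frame of long_tray between -0.05 and 0.05 m and y of tea_centre in the frame of long_tray between -0.1 and 0.1 m and z of tea_centre in the frame of long_tray between 0.051 and 0.063 m and x of honey_centre in the frame of long_tray between -0.05 and 0.05 m and y of honey_centre in the frame of long_tray between -0.1 and 0.1 m and z of honey_centre in the frame of long_tray between 0.052 and 0.064 m), for 0.2 s.
At the end, for the whole second after the job is handed in: The salt shaker stands in the narrow compartment and the pepper mill in the wide compartment of the divided tray, the tea box and the honey jar stand in the long tray; each is upright within 0.1 rad, its foot on the tray floor within 6 mm, and at rest (all of step 2 and linear speed of each of salt, mill, tea, honey below 0.02 m/s); the robot touches nothing.
It fails at once if the spice jar is moved more than 25 mm or knocked over (distance of spice_centre from where it was at the start of the episode above 0.025 m or angle between spice_centre's own z axis and vertical above 0.5 rad).
It fails at once if the food tin is moved more than 25 mm or knocked over (distance of tin_centre from where it was at the start of the episode above 0.025 m or angle between tin_centre's own z axis and vertical above 0.5 rad).
It fails at once if one of the four kit things is knocked over (angle between any of salt_centre, mill_centre, tea_centre, honey_centre's own z axis and vertical above 0.8 rad).
It also fails if it takes over 112 s, if anything falls off the work surface, if the arm or the gripper's body presses on something with over 40 N, if the wrist force passes 120 N, or if a joint passes its speed limit or range.

## Working session

There is one attempt and no reset: what is moved stays moved. The work goes in short steps, Python scripts to look and compute and a shell command to move; the robot and the scene stay as the last step left them, time stands still between calls to the robot, and variables do not carry over. Pictures are saved under pics/ and viewed, at most 14 in all, crops included, and the job is handed in when it is done.

```bash
mkdir -p pics
cat > h.py <<'E'
import numpy as np, cv2
from plant import get_obs, capture
def cloud(c):
    d=c["depth"]; v,u=np.indices(d.shape)
    P=np.stack([(u-c["cx"])/c["fx"]*d,(v-c["cy"])/c["fy"]*d,d,np.ones_like(d)],-1)
    W=P@np.linalg.inv(c["camera_from_world"]).T
    W=W[...,:3]; W[d==0]=np.nan
    return W
def save(c,n): cv2.imwrite(f"pics/{n}.png",c["image"][...,::-1])
E
python3 - <<'E'
from h import *
o=get_obs(); print({k:np.round(v,3) for k,v in o.items()})
for n in("top","side"):
    c=capture(n); save(c,n+"0"); np.savez(f"{n}0.npz",W=cloud(c),image=c["image"])
    print(n,np.round(np.linalg.inv(c["camera_from_world"]),3).tolist(),c["fx"],c["cx"],c["cy"])
E
```

```text
{'time': np.float64(0.0), 'joint_positions': array([ 1.145,  0.343,  1.525, -0.   ,  1.275, -0.146]), 'dq': array([ 0.002, -0.   ,  0.   ,  0.   ,  0.001,  0.001]), 'tau': array([ -0.   , -43.125, -24.421,   0.072,   0.056,  -0.   ]), 'tool_pos': array([144.806, 504.219, 226.035]), 'tcp_rot': array([-3.14 , -0.   ,  2.862]), 'contact_force': array([ 0.218, -0.177, -0.189]), 'moment': array([-0.011,  0.022,  0.025]), 'finger_force': np.float64(0.0), 'grip_width': np.float64(91.487)}
top [[0.011, -0.99, 0.138, 471.55], [-1.0, -0.01, 0.01, -173.995], [-0.009, -0.138, -0.99, 944.486], [0.0, 0.0, 0.0, 1.0]] 398.72296964522786 316.14480081355 202.1820725015144
side [[-0.998, -0.046, 0.036, 542.306], [-0.056, 0.568, -0.821, 562.532], [0.017, -0.822, -0.57, 583.065], [0.0, 0.0, 0.0, 1.0]] 395.6771178976648 322.9534351655683 200.15058606703835
```

View pics/top0.png

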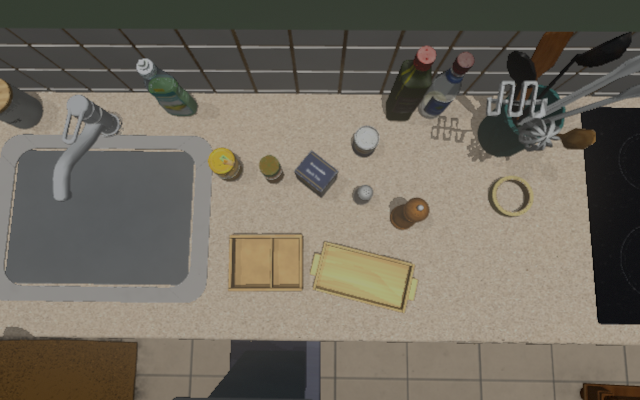

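View pics/side0.png

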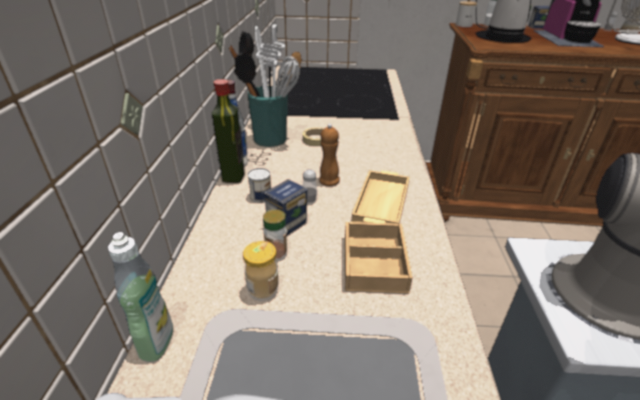

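The top view shows honey at (224,163), spice (270,168), tea (316,174), tin (365,140), salt (364,193), mill (410,212), the divided tray at (266,263) with its narrow compartment to the right, and the long tray at (364,276), tilted. The side view agrees.

```bash
cat > m.py <<'E'
from h import *
from scipy.optimize import least_squares
T=np.load("top0.npz")["W"]; S=np.load("side0.npz")["W"]
A=np.concatenate([T.reshape(-1,3),S.reshape(-1,3)]); src=np.r_[np.zeros(T[...,0].size),np.ones(S[...,0].size)]
k=~np.isnan(A[:,0]); A=A[k]; src=src[k]
flat=A[(abs(A[:,2])<15)&(A[:,0]>350)&(A[:,0]<600)&(abs(A[:,1]+170)<300)]; print("table z",np.median(flat[:,2]))
def circ(name,px,zl,zh,r,zt,rad=None):
    # seed from top image pixel
    p=T[px[1]-3:px[1]+4,px[0]-3:px[0]+4].reshape(-1,3); p=np.nanmedian(p,0)
    c=p[:2]
    for _ in range(8):
        d=np.hypot(*(A[:,:2]-c).T); q=A[(d<r+12)&(A[:,2]>zl)&(A[:,2]<zh)]
        f=least_squares(lambda c:np.hypot(*(q[:,:2]-c).T)-r,c,loss="soft_l1",f_scale=2); c=f.x
    d=np.hypot(*(A[:,:2]-c).T); top=A[(d<r*.6)&(A[:,2]>zt-25)]
    out=[ (s,np.round([np.median(top[:,2])],1)) for s in [0]]
    print(name,"seed",p.round(1),"fit",c.round(1),"n",len(q),"res",np.round(np.std(f.fun),1),"topz",np.round(np.nanpercentile(top[:,2],[50,95]),1))
circ("honey",(224,158),15,80,30.5,104)
circ("spice",(270,162),15,100,23,105)
circ("tin",(367,134),10,65,29,72)
circ("salt",(364,191),8,60,22,90)
circ("mill",(417,209),128,154,25,159)
for n,(u0,u1,v0,v1),zl,zh in(("tea",(296,337,152,184),96,110),("div",(226,306,230,295),39,52),("long",(310,420,238,312),25,36)):
    q=T[v0:v1,u0:u1].reshape(-1,3); q=q[(q[:,2]>zl)&(q[:,2]<zh)]
    r=cv2.minAreaRect(q[:,:2].astype(np.float32)); print(n,len(q),np.round(np.median(q[:,2]),1),r)
E
python3 m.py
```

```text
table z 1.5896955940289672
honey seed [683.5  35.8 103.4] fit [678.4  41.6] n 1137 res 1.2 topz [104.2 105.9]
spice seed [675.2 -64.5 105.4] fit [668.8 -62.5] n 762 res 1.0 topz [105.9 107.7]
tin seed [ 750.9 -278.2   69.5] fit [ 742.9 -278. ] n 512 res 1.1 topz [70.1 72.4]
salt seed [ 616.6 -268.8   87.9] fit [ 617.3 -273.1] n 302 res 2.2 topz [87.7 90.7]
mill seed [ 569.4 -365.5  159.2] fit [ 571.8 -372. ] n 440 res 3.0 topz [158.8 170.2]
tea 860 101.0 ((657.627197265625, -164.2830352783203), (75.63729858398438, 61.502532958984375), 51.77128982543945)
div 802 44.5 ((459.3733825683594, -52.31379699707031), (124.32657623291016, 165.10614013671875), 0.7061708569526672)
long 1019 28.9 ((430.374267578125, -273.91748046875), (240.88702392578125, 111.90565490722656), 76.59610748291016)
```

```bash
cat > go.py <<'E'
import sys
from h import *
x,y,z,yaw=map(float,sys.argv[1:5]); o=get_obs(); p=o["tool_pos"]; r,pt,w=o["tcp_rot"]
d=np.array([x,y,z])-p; a=(w-np.radians(yaw)+np.pi)%(2*np.pi)-np.pi
print("turn z %.1f"%np.degrees(a),"shift",np.round([d[0]*np.cos(w)+d[1]*np.sin(w),d[0]*np.sin(w)-d[1]*np.cos(w),-d[2]],1)/1000,
 "dist %.0f"%np.linalg.norm(d),"now",p.round(1),np.degrees([r,pt,w]).round(1),"grip %.1f %.1f"%(o["grip_width"],o["finger_force"]),"t %.1f"%o["time"])
E
cat >> m.py <<'E'
print("---")
for n,px,zl,zh,r in(("saltcap",(617,-272),70,92,17),("saltbody",(617,-272),8,62,22),("millhead",(571,-370),132,150,25),("millbody",(571,-370),3,25,29),("honey",(678,41),85,103,31),("honeylow",(678,41),15,80,30.5)):
    for s in(0,1):
        q=A[(src==s)&(np.hypot(*(A[:,:2]-px).T)<r+12)&(A[:,2]>zl)&(A[:,2]<zh)]
        if len(q)<20: print(n,s,len(q)); continue
        f=least_squares(lambda c:np.hypot(*(q[:,:2]-c).T)-r,px,loss="soft_l1",f_scale=2)
        print(n,s,len(q),f.x.round(1),"std %.1f"%np.std(f.fun),"mid",((q[:,:2].min(0)+q[:,:2].max(0))/2).round(1),"mean",q[:,:2].mean(0).round(1))
q=A[(src==1)&(abs(A[:,2]-170)<7)&(np.hypot(*(A[:,:2]-(571,-370)).T)<20)]; print("nut side",len(q),q.mean(0).round(1))
q=A[(src==0)&(abs(A[:,2]-170)<7)&(np.hypot(*(A[:,:2]-(571,-370)).T)<20)]; print("nut top",len(q),q.mean(0).round(1))
for s in(0,1):
    q=A[(src==s)&(A[:,2]>96)&(A[:,2]<110)&(np.hypot(*(A[:,:2]-(657,-164)).T)<62)]; print("teatop",s,len(q),cv2.minAreaRect(q[:,:2].astype(np.float32)))
q=A[(A[:,2]>10)&(A[:,2]<110)&(np.hypot(*(A[:,:2]-(657,-164)).T)<62)]; print("tea all",len(q),cv2.minAreaRect(q[:,:2].astype(np.float32)))
E
python3 m.py | sed -n '/---/,$p'; python3 go.py 450 150 227 115
```

```text
---
saltcap 0 195 [ 618.7 -275. ] std 4.9 mid [ 615.3 -273.2] mean [ 614.1 -271.7]
saltcap 1 141 [ 615.5 -274.6] std 4.5 mid [ 615.6 -268.4] mean [ 614.8 -263.3]
saltbody 0 117 [ 618.3 -273.8] std 2.0 mid [ 614.4 -269.5] mean [ 606.5 -262.6]
saltbody 1 203 [ 615.8 -273.7] std 2.3 mid [ 615.5 -259. ] mean [ 609.5 -255.5]
millhead 0 168 [ 571.6 -371.5] std 2.0 mid [ 570.6 -369.9] mean [ 567.3 -363.2]
millhead 1 131 [ 571.2 -370.9] std 1.8 mid [ 571.  -357.5] mean [ 570.9 -351.2]
millbody 0 107 [ 569.2 -369.5] std 3.4 mid [ 570.9 -367.3] mean [ 559.7 -353.9]
millbody 1 164 [ 569.5 -368.9] std 2.6 mid [ 572.3 -359.1] mean [ 569.4 -346.7]
honey 0 233 [679.4  44.7] std 7.9 mid [677.2  41.2] mean [675.8  38.6]
honey 1 214 [678.9  39.8] std 3.5 mid [677.6  44.9] mean [672.7  62.9]
honeylow 0 250 [678.5  42.2] std 1.2 mid [674.2  35.5] mean [662.3  24.4]
honeylow 1 887 [678.3  41.4] std 1.2 mid [677.6  52.9] mean [672.7  64.6]
nut side 17 [ 572.  -367.7  168.4]
nut top 30 [ 571.  -369.8  169. ]
teatop 0 963 ((657.6671752929688, -164.17214965820312), (76.03646850585938, 61.485538482666016), 52.21772384643555)
teatop 1 608 ((657.0986938476562, -161.74200439453125), (78.34322357177734, 63.427001953125), 50.922882080078125)
tea all 2673 ((657.2979736328125, -162.54745483398438), (80.8043441772461, 65.4079818725586), 51.78224563598633)
turn z 49.0 shift [-0.3911 -0.2562 -0.0009] dist 468 now [144.8 504.3 226.1] [-179.9   -0.   164. ] grip 91.7 0.0 t 0.1
```

```bash
python3 -m handwheel '[[[0,0,49],[-0.391,-0.256,0],1],[[0,0,49],[-0.391,-0.256,0],1],[[0,0,49],[-0.391,-0.256,0],1],[[0,0,49],[-0.391,-0.256,0],1],[[0,0,49],[-0.391,-0.256,0],1],[[0,0,49],[-0.391,-0.256,0],1],[[0,0,49],[-0.391,-0.256,0],1],[[0,0,49],[-0.391,-0.256,0],1],[[0,0,49],[-0.391,-0.256,0],1],[[0,0,49],[-0.391,-0.256,0],1],[[0,0,49],[-0.391,-0.256,0],1],[[0,0,49],[-0.391,-0.256,0],1]]'; python3 go.py 617 -273 227 66
```

```text
time: 1.3
tool_pos: [449.6, 150.6, 226.3]
tcp_rot: [-3.14, -0.001, 2.006]
contact_force: [0.5, 0.4, -0.0]
grip_width: 92.2
finger_force: 0.0
turn z 48.9 shift [-0.4547 -0.0266 -0.0007] dist 455 now [449.6 150.6 226.3] [-179.9   -0.   114.9] grip 92.2 0.0 t 1.3
```

```bash
python3 -m handwheel '[[[0,0,49],[-0.455,-0.027,0],1],[[0,0,49],[-0.455,-0.027,0],1],[[0,0,49],[-0.455,-0.027,0],1],[[0,0,49],[-0.455,-0.027,0],1],[[0,0,49],[-0.455,-0.027,0],1],[[0,0,49],[-0.455,-0.027,0],1],[[0,0,49],[-0.455,-0.027,0],1],[[0,0,49],[-0.455,-0.027,0],1],[[0,0,49],[-0.455,-0.027,0],1],[[0,0,49],[-0.455,-0.027,0],1],[[0,0,49],[-0.455,-0.027,0],1],[[0,0,49],[-0.455,-0.027,0],1]]'; python3 go.py 617 -273 36 66
```

```text
time: 2.5
tool_pos: [617.7, -270.9, 226.6]
tcp_rot: [-3.141, -0.001, 1.153]
contact_force: [-0.6, 1.0, -0.2]
grip_width: 91.7
finger_force: 0.0
turn z 0.1 shift [-0.0022  0.0002  0.1906] dist 191 now [ 617.7 -270.9  226.6] [-179.9   -0.    66.1] grip 91.7 0.0 t 2.5
```

```bash
python3 -m handwheel '[[[0,0,0],[-0.002,0,0.04],1],[[0,0,0],[-0.002,0,0.08],1],[[0,0,0],[-0.002,0,0.12],1],[[0,0,0],[-0.002,0,0.15],1],[[0,0,0],[-0.002,0,0.17],1],[[0,0,0],[-0.002,0,0.19],1],[[0,0,0],[-0.002,0,0.19],1],[[0,0,0],[-0.002,0,0.19],0.7],[[0,0,0],[-0.002,0,0.19],0.5],[[0,0,0],[-0.002,0,0.19],0.3],[[0,0,0],[-0.002,0,0.19],0.2],[[0,0,0],[-0.002,0,0.19],0.2]]'; python3 -m handwheel '[[[0,0,0],[0,0,0],0.2],[[0,0,0],[0,0,0],0.2],[[0,0,0],[0,0,0],0.2],[[0,0,0],[0,0,0],0.2]]'; python3 go.py 617 -273 130 66
```

```text
time: 3.7
tool_pos: [617.0, -275.2, 37.3]
tcp_rot: [3.141, -0.0, 1.151]
contact_force: [-0.4, 0.3, 0.1]
grip_width: 56.7
finger_force: 0.0
time: 4.1
tool_pos: [616.6, -275.0, 36.7]
tcp_rot: [-3.141, -0.0, 1.151]
contact_force: [-2.5, 1.0, 2.5]
grip_width: 38.4
finger_force: 29.8
turn z -0.0 shift [ 0.002  -0.0004 -0.0933] dist 93 now [ 616.6 -275.    36.7] [-180.   -0.   66.] grip 38.4 29.8 t 4.1
```

Run:
```python
from h import *
c=capture("side"); im=c["image"][130:250,240:400,::-1]; t=capture("top")["image"][150:250,300:460,::-1]
cv2.imwrite("pics/grip1.png",np.hstack([cv2.resize(im,(400,300)),cv2.resize(t,(400,300))]))
```

```text
(no output)
```

View pics/grip1.png

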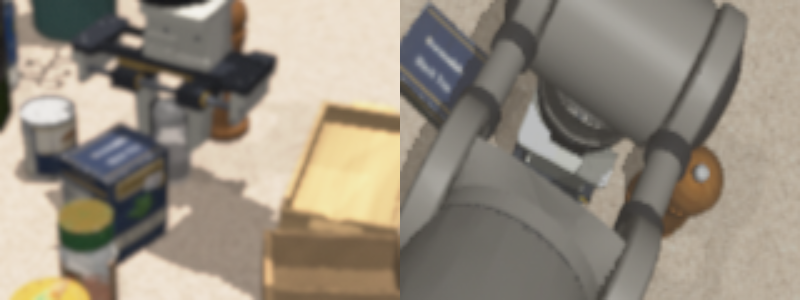

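The picture shows the salt held upright between the fingers, with the mill untouched next to the wrist. The opening (38 mm) is slightly under the 44 mm body, so I will lift it and check.

```bash
python3 -m handwheel '[[[0,0,0],[0,0,-0.005],0.2],[[0,0,0],[0,0,-0.02],0.2],[[0,0,0],[0,0,-0.04],0.2],[[0,0,0],[0,0,-0.065],0.2],[[0,0,0],[0,0,-0.09],0.2],[[0,0,0],[0,0,-0.11],0.2],[[0,0,0],[0,0,-0.11],0.2]]'; python3 go.py 520 -190 146 80;  python3 - <<'E'
from h import *
c=capture("side"); im=c["image"][110:230,240:400,::-1]; W=cloud(c)
P=W.reshape(-1,3)
for z in range(60,170,10):
    q=P[(abs(P[:,2]-z)<5)&(np.hypot(*(P[:,:2]-(617,-275)).T)<40)]
    if len(q): print(z,len(q),q.min(0).round(),q.max(0).round(),q.mean(0).round())
cv2.imwrite("pics/grip2.png",cv2.resize(im,(640,480)))
E
```

```text
time: 4.9
tool_pos: [618.8, -276.1, 151.5]
tcp_rot: [3.133, 0.001, 1.151]
contact_force: [0.0, -0.8, -0.9]
grip_width: 38.1
finger_force: 29.5
turn z -14.0 shift [ 0.0385 -0.1253  0.0055] dist 131 now [ 618.8 -276.1  151.5] [179.5   0.   66. ] grip 38.1 29.5 t 4.9
120 36 [ 600. -272.  117.] [ 638. -250.  125.] [ 618. -255.  122.]
130 66 [ 600. -271.  125.] [ 641. -250.  135.] [ 618. -256.  130.]
140 64 [ 600. -268.  135.] [ 640. -250.  145.] [ 619. -255.  140.]
150 66 [ 600. -276.  145.] [ 643. -248.  155.] [ 620. -256.  150.]
160 99 [ 594. -282.  155.] [ 653. -250.  165.] [ 623. -260.  160.]
```

View pics/grip2.png

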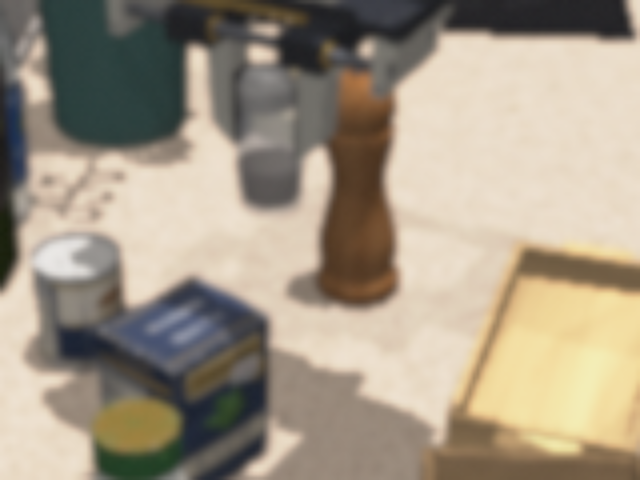

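Salt is held upright, foot at about z = 115, body centre about 3 mm from the TCP towards +y. Next the narrow compartment.

```bash
python3 go.py 460 -100 146 90.7
```

```text
turn z -24.7 shift [ 0.0961 -0.2156  0.003 ] dist 236 now [ 617.8 -275.6  149. ] [179.7   0.   66. ] grip 38.6 29.5 t 5.0
```

```bash
python3 -m handwheel '[[[0,0,-3],[0.012,-0.027,0],0.2],[[0,0,-6],[0.024,-0.054,0],0.2],[[0,0,-9],[0.036,-0.081,0],0.2],[[0,0,-12],[0.048,-0.108,0],0.2],[[0,0,-15],[0.06,-0.135,0],0.2],[[0,0,-18],[0.072,-0.162,0],0.2],[[0,0,-21],[0.084,-0.189,0],0.2],[[0,0,-24.7],[0.096,-0.215,0],0.2],[[0,0,-24.7],[0.096,-0.215,0],0.2],[[0,0,-24.7],[0.096,-0.215,0],0.2],[[0,0,-24.7],[0.096,-0.215,0],0.2]]'; python3 go.py 460 -100 43 90.7
```

```text
time: 6.05
tool_pos: [460.1, -100.4, 146.4]
tcp_rot: [3.141, 0.0, 1.582]
contact_force: [-0.7, 0.5, -1.2]
grip_width: 38.4
finger_force: 29.5
turn z -0.1 shift [ 4.000e-04 -1.000e-04  1.034e-01] dist 103 now [ 460.1 -100.4  146.4] [180.    0.   90.6] grip 38.4 29.5 t 6.0
```

```bash
python3 -m handwheel '[[[0,0,0],[0,0,0.025],0.2],[[0,0,0],[0,0,0.05],0.2],[[0,0,0],[0,0,0.07],0.2],[[0,0,0],[0,0,0.085],0.2],[[0,0,0],[0,0,0.095],0.2],[[0,0,0],[0,0,0.1],0.2],[[0,0,0],[0,0,0.103],0.2],[[0,0,0],[0,0,0.103],0.2],[[0,0,0],[0,0,0.103],0.2],[[0,0,0],[0,0,0.103],0.2]]'; python3 go.py 460 -100 43 90.7
```

```text
time: 7.05
tool_pos: [460.0, -100.0, 44.3]
tcp_rot: [3.14, 0.0, 1.582]
contact_force: [0.1, -0.6, -1.1]
grip_width: 38.2
finger_force: 29.5
turn z -0.0 shift [0.     0.     0.0013] dist 1 now [ 460.  -100.    44.3] [179.9   0.   90.7] grip 38.2 29.5 t 7.0
```

```bash
python3 -m handwheel '[[[0,0,0],[0,0,0.001],0.2],[[0,0,0],[0,0,0.002],0.2],[[0,0,0],[0,0,0.002],0.45],[[0,0,0],[0,0,0.002],0.5],[[0,0,0],[0,0,0.002],0.65],[[0,0,0],[0,0,0.002],0.65],[[0,0,0],[0,0,0.002],0.65],[[0,0,0],[0,0,-0.02],0.65],[[0,0,0],[0,0,-0.05],0.65],[[0,0,0],[0,0,-0.1],0.65],[[0,0,0],[0,0,-0.15],1],[[0,0,0],[0,0,-0.2],1]]'; python3 go.py 571.5 -370.5 245 57
```

```text
time: 8.25
tool_pos: [459.1, -99.7, 245.7]
tcp_rot: [-3.142, -0.0, 1.582]
contact_force: [0.7, -1.8, -0.4]
grip_width: 71.4
finger_force: 0.0
turn z 33.7 shift [-0.2721  0.1092  0.0007] dist 293 now [459.1 -99.7 245.7] [-180.    -0.    90.7] grip 71.4 0.0 t 8.2
```

```bash
python3 -m handwheel '[[[0,0,33.7],[-0.272,0.109,0],1],[[0,0,33.7],[-0.272,0.109,0],1],[[0,0,33.7],[-0.272,0.109,0],1],[[0,0,33.7],[-0.272,0.109,0],1],[[0,0,33.7],[-0.272,0.109,0],1],[[0,0,33.7],[-0.272,0.109,0],1],[[0,0,33.7],[-0.272,0.109,0],1],[[0,0,33.7],[-0.272,0.109,0],1],[[0,0,33.7],[-0.272,0.109,0],1],[[0,0,33.7],[-0.272,0.109,0],1]]'; python3 go.py 571.5 -370.5 122 57
python3 - <<'E'
from h import *
c=capture("side"); im=c["image"][200:310,320:430,::-1]
cv2.imwrite("pics/salt.png",cv2.resize(im,(550,550)))
P=cloud(c).reshape(-1,3)
q=P[(abs(P[:,2]-55)<40)&(np.hypot(*(P[:,:2]-(460,-97)).T)<26)&(P[:,2]>48)]
print(len(q),q.min(0).round(),q.max(0).round(),q.mean(0).round())
E
```

```text
time: 9.25
tool_pos: [571.8, -369.3, 244.6]
tcp_rot: [3.141, -0.0, 0.996]
contact_force: [0.5, 0.6, 0.3]
grip_width: 92.0
finger_force: 0.0
turn z 0.0 shift [-0.0012  0.0005  0.1226] dist 123 now [ 571.8 -369.3  244.6] [180.  -0.  57.] grip 92.0 0.0 t 9.2
397 [ 438. -109.   48.] [477. -76.  95.] [459. -86.  73.]
```

View pics/salt.png

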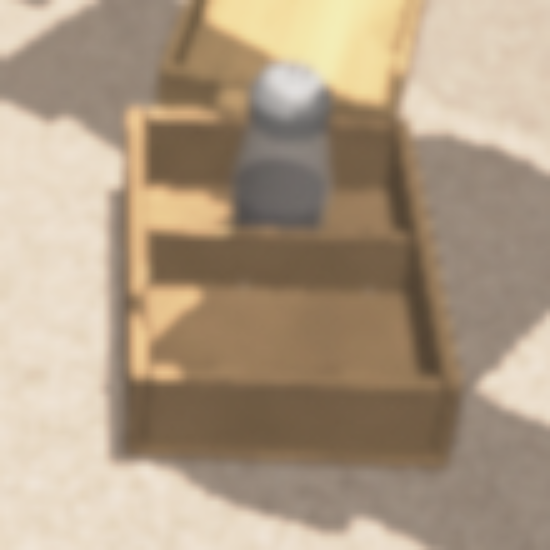

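The salt shaker stands upright in the narrow compartment, behind the divider (crop centre (283,150)), with its top at z ≈ 95. Next is the mill.

```bash
python3 -m handwheel '[[[0,0,0],[-0.001,0,0.03],1],[[0,0,0],[-0.001,0,0.06],1],[[0,0,0],[-0.001,0,0.09],1],[[0,0,0],[-0.001,0,0.11],1],[[0,0,0],[-0.001,0,0.122],1],[[0,0,0],[-0.001,0,0.122],1],[[0,0,0],[-0.001,0,0.122],0.75],[[0,0,0],[-0.001,0,0.122],0.6],[[0,0,0],[-0.001,0,0.122],0.45],[[0,0,0],[-0.001,0,0.122],0.3],[[0,0,0],[-0.001,0,0.122],0.3],[[0,0,0],[-0.001,0,0.122],0.3]]'; python3 -m handwheel '[[[0,0,0],[0,0,0],0.3],[[0,0,0],[0,0,0],0.3],[[0,0,0],[0,0,0],0.3],[[0,0,0],[0,0,0],0.3]]'; python3 go.py 571.5 -370.5 240 57
```

```text
time: 10.5
tool_pos: [571.2, -371.5, 121.8]
tcp_rot: [3.141, -0.0, 0.994]
contact_force: [-1.1, -0.2, 1.0]
grip_width: 48.6
finger_force: 11.0
time: 10.9
tool_pos: [571.2, -371.5, 121.8]
tcp_rot: [3.141, -0.0, 0.994]
contact_force: [-0.2, 0.6, 2.3]
grip_width: 47.8
finger_force: 30.0
turn z -0.0 shift [ 0.001  -0.0003 -0.1182] dist 118 now [ 571.2 -371.5  121.8] [180.  -0.  57.] grip 47.8 30.0 t 10.9
```

```bash
python3 -m handwheel '[[[0,0,0],[0,0,-0.005],0.3],[[0,0,0],[0,0,-0.02],0.3],[[0,0,0],[0,0,-0.04],0.3],[[0,0,0],[0,0,-0.065],0.3],[[0,0,0],[0,0,-0.09],0.3],[[0,0,0],[0,0,-0.11],0.3],[[0,0,0],[0,0,-0.125],0.3],[[0,0,0],[0,0,-0.13],0.3],[[0,0,0],[0,0,-0.13],0.3]]'; python3 go.py 459 -19 250 90.7;  python3 - <<'E'
from h import *
c=capture("side"); W=cloud(c); P=W.reshape(-1,3)
for z in range(130,270,15):
    q=P[(abs(P[:,2]-z)<5)&(np.hypot(*(P[:,:2]-(571,-371)).T)<40)]
    if len(q): print(z,len(q),q.min(0).round(),q.max(0).round())
E
```

```text
time: 11.8
tool_pos: [571.3, -371.5, 251.9]
tcp_rot: [3.141, 0.0, 0.994]
contact_force: [0.2, -0.7, -1.7]
grip_width: 47.9
finger_force: 30.0
turn z -33.7 shift [ 0.2343 -0.2863  0.0019] dist 370 now [ 571.3 -371.5  251.9] [180.   0.  57.] grip 47.9 30.0 t 11.8
130 15 [ 542. -356.  131.] [ 590. -337.  135.]
145 97 [ 542. -368.  140.] [ 597. -336.  150.]
160 67 [ 544. -363.  155.] [ 594. -338.  165.]
175 89 [ 544. -364.  170.] [ 594. -340.  180.]
190 83 [ 547. -370.  185.] [ 592. -342.  195.]
205 67 [ 552. -365.  200.] [ 590. -346.  210.]
220 54 [ 553. -367.  215.] [ 590. -347.  225.]
235 61 [ 551. -365.  230.] [ 593. -345.  240.]
250 89 [ 549. -380.  245.] [ 599. -343.  255.]
265 107 [ 534. -383.  260.] [ 609. -341.  270.]
```

Upright (the x-midline stays at about 570 all the way down), foot at about 130.

```bash
python3 -m handwheel '[[[0,0,-2],[0.015,-0.018,0],0.3],[[0,0,-5],[0.035,-0.043,0],0.3],[[0,0,-9],[0.06,-0.073,0],0.3],[[0,0,-13],[0.085,-0.104,0],0.3],[[0,0,-17],[0.11,-0.134,0],0.3],[[0,0,-20],[0.135,-0.165,0],0.3],[[0,0,-23],[0.16,-0.195,0],0.3],[[0,0,-26],[0.185,-0.226,0],0.3],[[0,0,-29],[0.205,-0.25,0],0.3],[[0,0,-32],[0.222,-0.271,0],0.3],[[0,0,-33.7],[0.234,-0.286,0],0.3],[[0,0,-33.7],[0.234,-0.286,0],0.3]]'; python3 -m handwheel '[[[0,0,0],[0,0,0],0.3],[[0,0,0],[0,0,0],0.3]]';python3 go.py 459 -19 128 90.7
```

```text
time: 13.05
tool_pos: [457.6, -17.3, 250.9]
tcp_rot: [-3.139, -0.001, 1.586]
contact_force: [-0.1, -0.9, -2.5]
grip_width: 47.6
finger_force: 30.0
time: 13.25
tool_pos: [459.1, -20.1, 251.3]
tcp_rot: [-3.141, 0.0, 1.581]
contact_force: [0.4, -1.2, -2.7]
grip_width: 47.7
finger_force: 30.0
turn z -0.1 shift [ 1.100e-03 -1.000e-04  1.233e-01] dist 123 now [459.1 -20.1 251.3] [-180.     0.    90.6] grip 47.7 30.0 t 13.2
```

```bash
python3 -m handwheel '[[[0,0,0],[0.001,0,0.02],0.3],[[0,0,0],[0.001,0,0.045],0.3],[[0,0,0],[0.001,0,0.07],0.3],[[0,0,0],[0.001,0,0.09],0.3],[[0,0,0],[0.001,0,0.105],0.3],[[0,0,0],[0.001,0,0.115],0.3],[[0,0,0],[0.001,0,0.12],0.3],[[0,0,0],[0.001,0,0.123],0.3],[[0,0,0],[0.001,0,0.123],0.3],[[0,0,0],[0.001,0,0.123],0.3]]'; python3 go.py 459 -19 128 90.7
```

```text
time: 14.25
tool_pos: [459.4, -18.5, 129.2]
tcp_rot: [3.14, 0.0, 1.582]
contact_force: [-1.0, 0.0, -1.6]
grip_width: 47.2
finger_force: 30.0
turn z -0.0 shift [-0.0005 -0.0004  0.0012] dist 1 now [459.4 -18.5 129.2] [179.9   0.   90.7] grip 47.2 30.0 t 14.2
```

```bash
python3 -m handwheel '[[[0,0,0],[0,0,0.001],0.3],[[0,0,0],[0,0,0.002],0.3],[[0,0,0],[0,0,0.002],0.3],[[0,0,0],[0,0,0.002],0.6],[[0,0,0],[0,0,0.002],0.8],[[0,0,0],[0,0,0.002],1],[[0,0,0],[0,0,0.002],1],[[0,0,0],[0,0,-0.02],1],[[0,0,0],[0,0,-0.05],1],[[0,0,0],[0,0,-0.08],1],[[0,0,0],[0,0,-0.12],1],[[0,0,0],[0,0,-0.12],1]]'; python3 go.py 658 -163 245 51.8;  python3 - <<'E'
from h import *
c=capture("side"); im=c["image"][130:310,220:460,::-1]
cv2.imwrite("pics/mill.png",cv2.resize(im,(720,540)))
P=cloud(c).reshape(-1,3)
q=P[(abs(P[:,2]-115)<63)&(np.hypot(*(P[:,:2]-(459,-19)).T)<35)]
print(len(q),q.min(0).round(),q.max(0).round(),q.mean(0).round())
E
```

```text
time: 15.45
tool_pos: [461.5, -18.8, 253.7]
tcp_rot: [3.132, 0.002, 1.583]
contact_force: [0.3, -0.9, -1.1]
grip_width: 91.9
finger_force: 0.0
turn z 38.9 shift [-0.1465  0.1948  0.0087] dist 244 now [461.5 -18.8 253.7] [1.794e+02 1.000e-01 9.070e+01] grip 91.9 0.0 t 15.4
1370 [431. -29.  52.] [483.  11. 177.] [459.  -2. 117.]
```

View pics/mill.png

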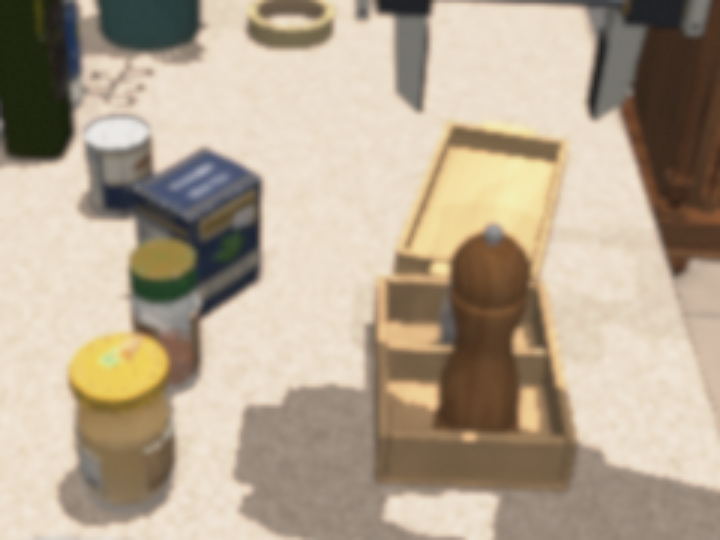

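Mill and salt both stand upright in the divided tray, and the bystanders have not moved. Next is the tea box.

```bash
python3 -m handwheel '[[[0,0,39],[-0.146,0.196,0],1],[[0,0,39],[-0.146,0.196,0],1],[[0,0,39],[-0.146,0.196,0],1],[[0,0,39],[-0.146,0.196,0],1],[[0,0,39],[-0.146,0.196,0],1],[[0,0,39],[-0.146,0.196,0],1],[[0,0,39],[-0.146,0.196,0],1],[[0,0,39],[-0.146,0.196,0],1],[[0,0,39],[-0.146,0.196,0],1]]'; python3 go.py 657.5 -163 60 51.8
```

```text
time: 16.4
tool_pos: [655.9, -161.0, 249.4]
tcp_rot: [3.141, -0.0, 0.903]
contact_force: [-0.4, 0.5, 0.6]
grip_width: 91.3
finger_force: 0.0
turn z -0.1 shift [-0.0006  0.0025  0.1894] dist 189 now [ 655.9 -161.   249.4] [180.   -0.   51.7] grip 91.3 0.0 t 16.4
```

```bash
python3 -m handwheel '[[[0,0,0],[-0.001,0.002,0.04],1],[[0,0,0],[-0.001,0.002,0.08],1],[[0,0,0],[-0.001,0.002,0.11],1],[[0,0,0],[-0.001,0.002,0.125],1],[[0,0,0],[-0.001,0.002,0.125],1],[[0,0,0],[-0.001,0.002,0.125],1]]'; python3 go.py 657.5 -163 60 51.8
```

```text
time: 17.0
tool_pos: [657.8, -163.7, 125.2]
tcp_rot: [3.14, -0.001, 0.903]
contact_force: [-0.7, -1.1, 0.6]
grip_width: 92.0
finger_force: 0.0
turn z -0.1 shift [ 0.0004 -0.0006  0.0652] dist 65 now [ 657.8 -163.7  125.2] [179.9  -0.   51.7] grip 92.0 0.0 t 17.0
```

```bash
python3 -m handwheel '[[[0,0,0],[0,0,0.025],1],[[0,0,0],[0,0,0.045],1],[[0,0,0],[0,0,0.065],1],[[0,0,0],[0,0,0.065],1],[[0,0,0],[0,0,0.065],0.85],[[0,0,0],[0,0,0.065],0.75],[[0,0,0],[0,0,0.065],0.7],[[0,0,0],[0,0,0.065],0.6],[[0,0,0],[0,0,0.065],0.5],[[0,0,0],[0,0,0.065],0.5],[[0,0,0],[0,0,0.065],0.5]]'; python3 -m handwheel '[[[0,0,0],[0,0,0],0.5],[[0,0,0],[0,0,0],0.5],[[0,0,0],[0,0,0],0.5]]'; python3 go.py 657.5 -163 60 51.8
```

```text
time: 18.1
tool_pos: [658.2, -164.3, 60.0]
tcp_rot: [3.14, -0.001, 0.902]
contact_force: [-0.2, 0.0, 5.3]
grip_width: 65.7
finger_force: 30.0
time: 18.4
tool_pos: [658.2, -164.3, 60.0]
tcp_rot: [3.14, -0.001, 0.902]
contact_force: [0.3, 0.1, 6.9]
grip_width: 66.0
finger_force: 30.0
turn z -0.1 shift [ 0.0006 -0.0014  0.    ] dist 1 now [ 658.2 -164.3   60. ] [179.9  -0.   51.7] grip 66.0 30.0 t 18.4
```

```bash
python3 -m handwheel '[[[0,0,0],[0,0,-0.005],0.5],[[0,0,0],[0,0,-0.02],0.5],[[0,0,0],[0,0,-0.04],0.5],[[0,0,0],[0,0,-0.065],0.5],[[0,0,0],[0,0,-0.09],0.5],[[0,0,0],[0,0,-0.105],0.5],[[0,0,0],[0,0,-0.11],0.5],[[0,0,0],[0,0,-0.11],0.5],[[0,0,0],[0,0,-0.11],0.5]]'; python3 go.py 419.3 -320.6 170 76.6
```

```text
time: 19.3
tool_pos: [657.1, -163.9, 167.8]
tcp_rot: [-3.14, 0.0, 0.902]
contact_force: [-0.0, -0.7, -1.0]
grip_width: 65.6
finger_force: 30.0
turn z -24.9 shift [-0.2704 -0.0894 -0.0022] dist 285 now [ 657.1 -163.9  167.8] [-179.9    0.    51.7] grip 65.6 30.0 t 19.3
```

```bash
python3 -m handwheel '[[[0,0,-2],[-0.02,-0.007,0],0.5],[[0,0,-5],[-0.05,-0.017,0],0.5],[[0,0,-8],[-0.08,-0.026,0],0.5],[[0,0,-11],[-0.11,-0.036,0],0.5],[[0,0,-14],[-0.14,-0.046,0],0.5],[[0,0,-17],[-0.17,-0.056,0],0.5],[[0,0,-20],[-0.2,-0.066,0],0.5],[[0,0,-23],[-0.23,-0.076,0],0.5],[[0,0,-24],[-0.255,-0.084,0],0.5],[[0,0,-24.9],[-0.27,-0.089,0],0.5],[[0,0,-24.9],[-0.27,-0.089,0],0.5],[[0,0,-24.9],[-0.27,-0.089,0],0.5]]'; python3 go.py 419.3 -320.6 67.5 76.6;  python3 - <<'E'
from h import *
c=capture("side"); im=c["image"][100:310,220:460,::-1]
cv2.imwrite("pics/tea.png",cv2.resize(im,(640,560)))
E
```

```text
time: 20.5
tool_pos: [420.2, -320.4, 168.1]
tcp_rot: [-3.141, -0.001, 1.335]
contact_force: [0.7, 0.0, -0.7]
grip_width: 66.0
finger_force: 30.0
turn z -0.1 shift [-0.0004 -0.0008  0.1006] dist 101 now [ 420.2 -320.4  168.1] [-1.80e+02 -1.00e-01  7.65e+01] grip 66.0 30.0 t 20.5
```

View pics/tea.png

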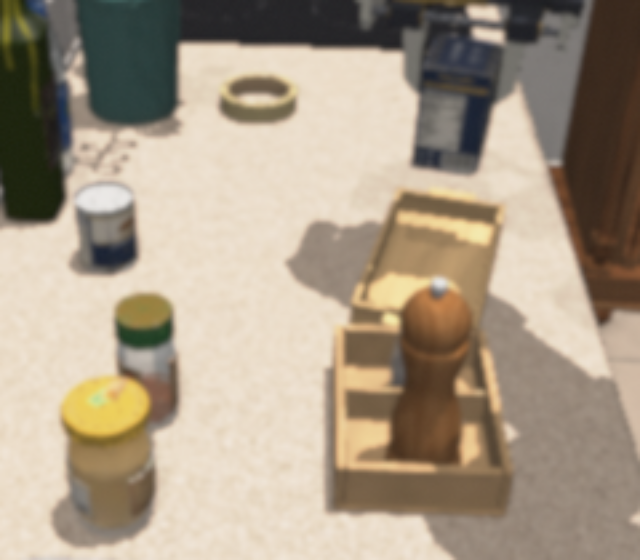

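The tea box hangs upright over the far half of the long tray (crop (455,100)).

```bash
python3 -m handwheel '[[[0,0,0],[0,-0.001,0.025],0.5],[[0,0,0],[0,-0.001,0.05],0.5],[[0,0,0],[0,-0.001,0.07],0.5],[[0,0,0],[0,-0.001,0.085],0.5],[[0,0,0],[0,-0.001,0.093],0.5],[[0,0,0],[0,-0.001,0.098],0.5],[[0,0,0],[0,-0.001,0.1],0.5],[[0,0,0],[0,-0.001,0.1],0.5],[[0,0,0],[0,-0.001,0.1],0.5]]'; python3 go.py 419.3 -320.6 66.5 76.6
```

```text
time: 21.45
tool_pos: [419.7, -320.7, 69.3]
tcp_rot: [3.141, 0.001, 1.336]
contact_force: [0.0, 0.1, 0.8]
grip_width: 65.9
finger_force: 30.0
turn z -0.0 shift [-0.     -0.0004  0.0028] dist 3 now [ 419.7 -320.7   69.3] [179.9   0.   76.6] grip 65.9 30.0 t 21.4
```

```bash
python3 -m handwheel '[[[0,0,0],[0,0,0.001],0.5],[[0,0,0],[0,0,0.002],0.5],[[0,0,0],[0,0,0.002],0.5],[[0,0,0],[0,0,0.002],0.5]]'; python3 go.py 419.3 -320.6 66 76.6
```

```text
time: 21.85
tool_pos: [419.4, -320.5, 66.8]
tcp_rot: [3.141, -0.0, 1.336]
contact_force: [0.7, 0.3, -0.3]
grip_width: 65.7
finger_force: 30.0
turn z -0.0 shift [-0.0001 -0.      0.0008] dist 1 now [ 419.4 -320.5   66.8] [180.   -0.   76.6] grip 65.7 30.0 t 21.9
```

```bash
python3 -m handwheel '[[[0,0,0],[0,0,0.001],0.5],[[0,0,0],[0,0,0.001],0.75],[[0,0,0],[0,0,0.001],0.9],[[0,0,0],[0,0,0.001],1],[[0,0,0],[0,0,0.001],1],[[0,0,0],[0,0,0.001],1],[[0,0,0],[0,0,-0.02],1],[[0,0,0],[0,0,-0.06],1],[[0,0,0],[0,0,-0.11],1],[[0,0,0],[0,0,-0.14],1],[[0,0,0],[0,0,-0.14],1]]'; python3 go.py 678.4 41.6 206 93.5
```

```text
time: 22.95
tool_pos: [421.1, -322.1, 211.5]
tcp_rot: [3.133, 0.005, 1.336]
contact_force: [0.2, -0.3, 0.4]
grip_width: 91.6
finger_force: 0.0
turn z -16.9 shift [0.4135 0.1658 0.0055] dist 446 now [ 421.1 -322.1  211.5] [179.5   0.3  76.6] grip 91.6 0.0 t 22.9
```

```bash
python3 -m handwheel '[[[0,0,-17],[0.414,0.167,0],1],[[0,0,-17],[0.414,0.167,0],1],[[0,0,-17],[0.414,0.167,0],1],[[0,0,-17],[0.414,0.167,0],1],[[0,0,-17],[0.414,0.167,0],1],[[0,0,-17],[0.414,0.167,0],1],[[0,0,-17],[0.414,0.167,0],1],[[0,0,-17],[0.414,0.167,0],1],[[0,0,-17],[0.414,0.167,0],1],[[0,0,-17],[0.414,0.167,0],1],[[0,0,-17],[0.414,0.167,0],1],[[0,0,-17],[0.414,0.167,0],1]]'; python3 -m handwheel '[[[0,0,0],[0,0,0.03],1],[[0,0,0],[0,0,0.06],1],[[0,0,0],[0,0,0.075],1],[[0,0,0],[0,0,0.075],1],[[0,0,0],[0,0,0.075],1]]'; python3 go.py 678.4 41.6 48 93.5
```

```text
time: 24.15
tool_pos: [677.3, 42.5, 205.8]
tcp_rot: [-3.14, 0.0, 1.632]
contact_force: [0.9, 0.2, 0.4]
grip_width: 91.7
finger_force: 0.0
time: 24.65
tool_pos: [678.0, 42.2, 132.6]
tcp_rot: [3.141, 0.0, 1.631]
contact_force: [0.6, -0.1, 1.2]
grip_width: 91.7
finger_force: 0.0
turn z -0.0 shift [-0.0006  0.0004  0.0846] dist 85 now [678.   42.2 132.6] [180.    0.   93.5] grip 91.7 0.0 t 24.6
```

```bash
python3 -m handwheel '[[[0,0,0],[0,0,0.025],1],[[0,0,0],[0,0,0.05],1],[[0,0,0],[0,0,0.07],1],[[0,0,0],[0,0,0.083],1],[[0,0,0],[0,0,0.083],0.9],[[0,0,0],[0,0,0.083],0.75],[[0,0,0],[0,0,0.083],0.65],[[0,0,0],[0,0,0.083],0.5],[[0,0,0],[0,0,0.083],0.4],[[0,0,0],[0,0,0.083],0.4],[[0,0,0],[0,0,0.083],0.4],[[0,0,0],[0,0,0.083],0.4]]'; python3 -m handwheel '[[[0,0,0],[0,0,0],0.4],[[0,0,0],[0,0,0],0.4],[[0,0,0],[0,0,0],0.4]]'; python3 go.py 678.4 41.6 48 93.5
```

```text
time: 25.85
tool_pos: [678.6, 43.4, 50.0]
tcp_rot: [3.139, 0.0, 1.633]
contact_force: [-0.7, -0.1, 5.1]
grip_width: 60.1
finger_force: 30.0
time: 26.15
tool_pos: [678.6, 43.4, 50.0]
tcp_rot: [3.14, 0.0, 1.633]
contact_force: [-0.7, -0.7, 5.4]
grip_width: 60.2
finger_force: 30.0
turn z 0.1 shift [-0.0018 -0.0003  0.002 ] dist 3 now [678.6  43.4  50. ] [179.9   0.   93.6] grip 60.2 30.0 t 26.1
```

```bash
python3 -m handwheel '[[[0,0,0],[0,0,-0.005],0.4],[[0,0,0],[0,0,-0.02],0.4],[[0,0,0],[0,0,-0.04],0.4],[[0,0,0],[0,0,-0.065],0.4],[[0,0,0],[0,0,-0.09],0.4],[[0,0,0],[0,0,-0.11],0.4],[[0,0,0],[0,0,-0.125],0.4],[[0,0,0],[0,0,-0.13],0.4],[[0,0,0],[0,0,-0.13],0.4]]'; python3 go.py 441.5 -227.2 180 76.6;  python3 - <<'E'
from h import *
c=capture("side"); im=c["image"][100:310,220:460,::-1]
cv2.imwrite("pics/honey.png",cv2.resize(im,(640,560)))
P=cloud(c).reshape(-1,3)
q=P[(P[:,2]>100)&(P[:,2]<113)&(np.hypot(*(P[:,:2]-(419,-321)).T)<60)]; print("tea top",len(q),q[:,2].mean(),cv2.minAreaRect(q[:,:2].astype(np.float32)))
for z in range(110,180,15):
    q=P[(abs(P[:,2]-z)<5)&(np.hypot(*(P[:,:2]-(679,43)).T)<40)]
    if len(q): print(z,len(q),q.min(0).round(),q.max(0).round())
E
```

```text
time: 27.05
tool_pos: [678.0, 43.5, 179.4]
tcp_rot: [3.141, 0.0, 1.633]
contact_force: [0.2, 0.3, -5.5]
grip_width: 60.1
finger_force: 30.0
turn z 17.0 shift [-0.2554 -0.2529 -0.0006] dist 359 now [678.   43.5 179.4] [179.9   0.   93.6] grip 60.1 30.0 t 27.1
tea top 432 107.50124834008287 ((418.8497009277344, -318.3206481933594), (78.31743621826172, 60.987972259521484), 76.91488647460938)
140 107 [648.  42. 135.] [703.  73. 145.]
155 142 [647.  43. 150.] [708.  73. 160.]
170 174 [647.  41. 165.] [705.  74. 175.]
```

View pics/honey.png

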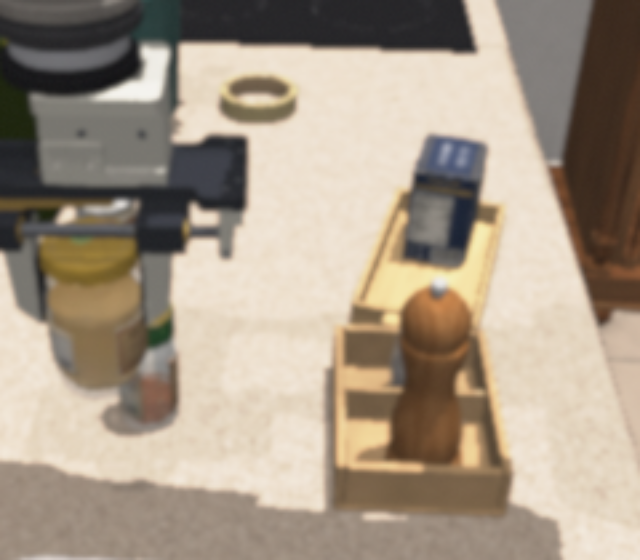

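The tea box stands in the far half of the long tray (top at z 107.5, yaw matching the tray), and the honey hangs upright.

```bash
python3 -m handwheel '[[[0,0,1],[-0.012,-0.012,0],0.4],[[0,0,2],[-0.032,-0.032,0],0.4],[[0,0,4],[-0.057,-0.056,0],0.4],[[0,0,6],[-0.084,-0.083,0],0.4],[[0,0,8],[-0.111,-0.11,0],0.4],[[0,0,10],[-0.138,-0.137,0],0.4],[[0,0,12],[-0.165,-0.163,0],0.4],[[0,0,14],[-0.192,-0.19,0],0.4],[[0,0,15],[-0.217,-0.215,0],0.4],[[0,0,16],[-0.238,-0.236,0],0.4],[[0,0,17],[-0.25,-0.248,0],0.4],[[0,0,17],[-0.255,-0.253,0],0.4]]'; python3 -m handwheel '[[[0,0,0],[0,0,0],0.4],[[0,0,0],[0,0,0],0.4],[[0,0,0],[0,0,0],0.4]]'; python3 go.py 441.5 -227.2 58 76.6
```

```text
time: 28.3
tool_pos: [439.8, -227.6, 177.9]
tcp_rot: [-3.14, -0.001, 1.334]
contact_force: [-0.8, 0.4, -5.5]
grip_width: 59.7
finger_force: 30.0
time: 28.6
tool_pos: [441.8, -226.0, 178.5]
tcp_rot: [-3.141, -0.0, 1.338]
contact_force: [0.9, -0.3, -5.8]
grip_width: 60.2
finger_force: 30.0
turn z 0.0 shift [-1.300e-03 -1.000e-04  1.205e-01] dist 120 now [ 441.8 -226.   178.5] [-180.    -0.    76.6] grip 60.2 30.0 t 28.6
```

```bash
python3 -m handwheel '[[[0,0,0],[-0.001,0,0.02],0.4],[[0,0,0],[-0.001,0,0.045],0.4],[[0,0,0],[-0.001,0,0.07],0.4],[[0,0,0],[-0.001,0,0.09],0.4],[[0,0,0],[-0.001,0,0.105],0.4],[[0,0,0],[-0.001,0,0.113],0.4],[[0,0,0],[-0.001,0,0.117],0.4],[[0,0,0],[-0.001,0,0.119],0.4],[[0,0,0],[-0.001,0,0.12],0.4],[[0,0,0],[-0.001,0,0.121],0.4],[[0,0,0],[-0.001,0,0.121],0.4],[[0,0,0],[-0.001,0,0.121],0.4]]'; python3 go.py 441.5 -227.2 56 76.6
```

```text
time: 29.8
tool_pos: [441.3, -227.9, 58.0]
tcp_rot: [3.141, 0.0, 1.336]
contact_force: [-0.2, 0.8, -4.3]
grip_width: 60.2
finger_force: 30.0
turn z -0.0 shift [0.0007 0.0001 0.002 ] dist 2 now [ 441.3 -227.9   58. ] [180.    0.   76.6] grip 60.2 30.0 t 29.8
```

```bash
python3 -m handwheel '[[[0,0,0],[0,0,0.001],0.4],[[0,0,0],[0,0,0.0015],0.4],[[0,0,0],[0,0,0.002],0.4],[[0,0,0],[0,0,0.002],0.75],[[0,0,0],[0,0,0.002],0.9],[[0,0,0],[0,0,0.002],1],[[0,0,0],[0,0,0.002],1],[[0,0,0],[0,0,0.002],1],[[0,0,0],[0,0,-0.02],1],[[0,0,0],[0,0,-0.06],1],[[0,0,0],[0,0,-0.11],1],[[0,0,0],[0,0,-0.16],1]]'; python3 -m handwheel '[[[0,0,0],[0.1,0,-0.03],1],[[0,0,0],[0.1,0,-0.05],1],[[0,0,0],[0.1,0,-0.05],1],[[0,0,0],[0.1,0,-0.05],1],[[0,0,0],[0.1,0,-0.05],1]]'
python3 - <<'E'
from h import *
c=capture("side"); im=c["image"][100:310,220:460,::-1]
cv2.imwrite("pics/final.png",cv2.resize(im,(640,560)))
for n in ("side","top"):
    P=cloud(capture(n)).reshape(-1,3)
    for nm,c,r in(("tea",(419,-320),25),("honey",(441,-227),22),("salt",(460,-97),14),("mill",(459,-19),20),("spice",(669,-62),20),("tin",(743,-278),25)):
        q=P[(np.hypot(*(P[:,:2]-c).T)<r)&(P[:,2]<185)&(P[:,2]>40)]
        if len(q)>8: print(n,nm,len(q),"top %.0f"%np.percentile(q[:,2],95),q[q[:,2]>np.percentile(q[:,2],95)-8][:,:2].mean(0).round())
E
```

```text
time: 31.0
tool_pos: [440.6, -227.5, 219.3]
tcp_rot: [-3.141, -0.0, 1.336]
contact_force: [0.7, -0.4, -0.4]
grip_width: 92.1
finger_force: 0.0
time: 31.5
tool_pos: [463.9, -131.1, 266.8]
tcp_rot: [-3.14, 0.0, 1.337]
contact_force: [0.1, -0.1, -1.1]
grip_width: 91.9
finger_force: 0.0
side tea 151 top 110 [ 419. -320.]
side honey 146 top 112 [ 441. -227.]
side mill 319 top 174 [459. -14.]
side spice 201 top 108 [669. -61.]
side tin 157 top 72 [ 743. -279.]
top tea 466 top 109 [ 419. -320.]
top honey 22 top 111 [ 441. -246.]
top spice 263 top 107 [669. -62.]
top tin 370 top 72 [ 743. -278.]
```

View pics/final.png

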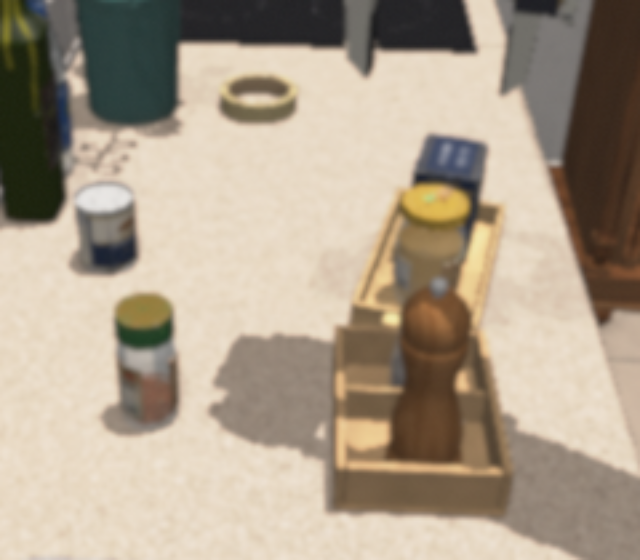

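All four things stand upright: the tea box and honey jar side by side in the long tray, and the mill with the salt behind it in the divided tray. The spice jar and tin are where they were, and the robot is clear.

```bash
python3 -m handwheel '[[[0,0,0],[0,0,0],1],[[0,0,0],[0,0,0],1],[[0,0,0],[0,0,0],1],[[0,0,0],[0,0,0],1]]'; python3 -c "
from plant import close_job; print(close_job())"
```

```text
time: 32.05
tool_pos: [464.3, -130.7, 267.6]
tcp_rot: [-3.141, -0.0, 1.336]
contact_force: [-0.5, -0.3, -0.4]
grip_width: 91.8
finger_force: 0.0
the job is handed in; nothing more can be done
None
```

I made up both kits and handed the job in at 32 s of the 112 s allowed; the last camera check showed everything upright in its tray, and the spice jar and tin where they began, but the hand-in returned no verdict.

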